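# Hole saws back on their rack in order of size

## Task

Put the four red hole saws back on the tapered wooden rack in order of size, one over each peg, the smallest at the narrow end and the largest at the wide end, each standing teeth down and flat on the plank with the peg inside it. Set them down gently without dropping them, and do not shift the freshly oiled turned lid.

Things in the scene. Friction and masses are not known exactly. Their poses are not given: they have to be found in the camera images.
- saw_35: The smallest of the four hole saws: a red steel cup standing upside down on its teeth, open side down, outside diameter 35 mm, height 45 mm over all, side wall 3 mm thick (the inside is 29 mm wide and 40 mm deep), crown on top closed, with a dark bore in the middle, bare steel teeth round the foot. Loose, 0.06 to 0.28 kg. Origin: on its axis, in the plane of the teeth (the underside); z up along the axis; round, so its yaw means nothing.
- saw_46: The second smallest of the four hole saws: a red steel cup standing upside down on its teeth, open side down, outside diameter 46 mm, height 45 mm over all, side wall 3 mm thick (the inside is 40 mm wide and 40 mm deep), crown on top closed, with a dark bore in the middle, bare steel teeth round the foot. Loose, 0.06 to 0.28 kg. Origin: on its axis, in the plane of the teeth (the underside); z up along the axis; round, so its yaw means nothing.
- saw_57: The second largest of the four hole saws: a red steel cup standing upside down on its teeth, open side down, outside diameter 57 mm, height 45 mm over all, side wall 3 mm thick (the inside is 51 mm wide and 40 mm deep), crown on top closed, with a dark bore in the middle, bare steel teeth round the foot. Loose, 0.06 to 0.28 kg. Origin: on its axis, in the plane of the teeth (the underside); z up along the axis; round, so its yaw means nothing.
- saw_68: The largest of the four hole saws: a red steel cup standing upside down on its teeth, open side down, outside diameter 68 mm, height 45 mm over all, side wall 3 mm thick (the inside is 62 mm wide and 40 mm deep), crown on top closed, with a dark bore in the middle, bare steel teeth round the foot. Loose, 0.06 to 0.28 kg. Origin: on its axis, in the plane of the teeth (the underside); z up along the axis; round, so its yaw means nothing.
- rack: Rack: a pale wooden plank lying on the bench and fixed there, 298 mm long, 20 mm thick, tapered from 44 mm wide at one end to 98 mm wide at the other, with four dark upright pegs in a row along its middle line. It may lie at any angle. Origin: centre of its underside, on the bench; x runs along its length towards the WIDE end, z up.
- peg_a: Peg of the rack nearest the narrow end, 26 mm from that end; 65.5 mm from the second peg: dark wooden dowel, 12 mm diameter, standing 28 mm above the plank, its top edge bevelled; fixed. All four pegs are alike. Origin: foot of the peg, on its axis, on the plank's upper face (20 mm above the bench); z up, x towards the wide end of the rack.
- peg_b: Peg of the rack second from the narrow end; 76.5 mm from the third peg: dark wooden dowel, 12 mm diameter, standing 28 mm above the plank, its top edge bevelled; fixed. All four pegs are alike. Origin: foot of the peg, on its axis, on the plank's upper face (20 mm above the bench); z up, x towards the wide end of the rack.
- peg_c: Peg of the rack third from the narrow end; 87.5 mm from the fourth peg: dark wooden dowel, 12 mm diameter, standing 28 mm above the plank, its top edge bevelled; fixed. All four pegs are alike. Origin: foot of the peg, on its axis, on the plank's upper face (20 mm above the bench); z up, x towards the wide end of the rack.
- peg_d: Peg of the rack nearest the wide end, 42.5 mm from that end: dark wooden dowel, 12 mm diameter, standing 28 mm above the plank, its top edge bevelled; fixed. All four pegs are alike. Origin: foot of the peg, on its axis, on the plank's upper face (20 mm above the bench); z up, x towards the wide end of the rack.
- lid: Freshly oiled turned wooden lid lying on the bench beside the hole saws: round, dark rim 120 mm in diameter, a paler ring and a reddish dome, and a small dark knob on top (52 mm high over all). Loose, 0.25 kg. Origin: centre of its underside; z up. To be left alone.
There are look-alikes about, which are no part of the job. What is shaped like the saw_68 but green, turquoise or white is not meant.

How it is judged:
At the end, for the whole second after the job is handed in: From the narrow end, the 35, 46, 57 and 68 mm saws stand over pegs 1 to 4, peg inside the cup (axes within 11.5, 16, 21.5 and 27 mm, all the play there is), teeth within 4 mm of the plank top, upright within 0.08 rad, at rest, released (horizontal distance between saw_35 and peg_a below 0.0115 m and z of saw_35 in the frame of peg_a between -0.004 and 0.004 m and angle between each of saw_35, saw_46, saw_57, saw_68's own z axis and vertical below 0.08 rad and linear speed of each of saw_35, saw_46, saw_57, saw_68 below 0.02 m/s and horizontal distance between saw_46 and peg_b below 0.016 m and z of saw_46 in the frame of peg_b between -0.004 and 0.004 m and horizontal distance between saw_57 and peg_c below 0.0215 m and z of saw_57 in the frame of peg_c between -0.004 and 0.004 m and horizontal distance between saw_68 and peg_d below 0.027 m and z of saw_68 in the frame of peg_d between -0.004 and 0.004 m); the robot touches nothing.
It fails at once if the freshly oiled lid is shifted more than 10 mm (distance of lid from where it was at the start of the episode above 0.01 m).
It fails at once if a hole saw is dropped (falls free from more than about 25 mm) (contact force between saw_35 and anything else below 0.02 N and linear speed of saw_35 above 0.7 m/s).
It fails at once if a hole saw is dropped (falls free from more than about 25 mm) (contact force between saw_46 and anything else below 0.02 N and linear speed of saw_46 above 0.7 m/s).
It fails at once if a hole saw is dropped (falls free from more than about 25 mm) (contact force between saw_57 and anything else below 0.02 N and linear speed of saw_57 above 0.7 m/s).
It fails at once if a hole saw is dropped (falls free from more than about 25 mm) (contact force between saw_68 and anything else below 0.02 N and linear speed of saw_68 above 0.7 m/s).
It also fails if it takes over 106 s, if anything falls off the work surface, if the arm or the gripper's body presses on something with over 40 N, if the wrist force passes 120 N, or if a joint passes its speed limit or range.

## Robot

A 6-joint arm with a two-finger parallel gripper is mounted at the origin on the work surface. World frame = base frame: x ahead of the robot, y to its left, z up, the work surface at z = 0. Lengths are in m, angles in rad, forces in N, time in s.
With the tool pointing down it reaches from about 0.3 to 0.825 m from the base axis. Payload 5.4 kg.
Tool frame: the origin (TCP) lies at the very end of the fingers, on their centre line; the grasp point (between the pads) lies 19 mm behind it; z points along the fingers, y is the line along which they close (so a half turn about z gives the same grasp; the last joint's range is limited). The gripper opens to 92 mm and grips with 3 to 60 N. Pads are 20 mm wide; open, the fingers measure 128 mm over their backs; the gripper's body (75 mm by 189 mm) begins 69 mm behind the grasp point.
Start: joints at [-0.21, 0.158, 1.597, -0, 1.386, -0.21], TCP at [0.575, -0, 0.215] pointing down, gripper open.
Joint ranges: [-2.91, 2.91], [-0.94, 2.29], [0.18, 2.7], [-1.29, 4.43], [0.17, 2.64], [-3, 3]. Speed limits (rad/s): [2.57, 2.57, 3.14, 3.14, 3.14, 3.14].

## Interface

Orientations are given as a unit quaternion [x, y, z, w].
In Python, from station import read_state, get_image, camera_model, sign_off gives the robot as it stands. The module is installed in compiled form; this text tells all that it offers.
- The arm moves only by the shell command python3 -m inch 'ROWS'. ROWS is JSON, one flat list of numbers, 7 for each row, row after row: the shift along the tool's x, y, z in m, then the turn, a rotation vector about the tool's x, y, z in degrees, then the closure, from -1 (fully open) to 1 (shut), so that 0 is half open. A call has exactly 10 rows; each row is the pose to reach, as a shift and turn from the pose commanded when the call began, along the tool's axes at that moment; what a row does not reach only later rows make up. A row lasts 1/8 s, in which the tool goes at most 62.5 mm and 10.7 degrees, less where a joint would pass 70% of its speed; a pose out of reach is approached as far as the arm can. A call with a gripper value outside its range is refused whole. The fingers move at their own pace and stop on an object; the grip force is fixed at half the most. Time passes only in rows, so rows that repeat a pose let the fingers close, or fill a call up. It gives the time, the measured TCP pose, the force, the opening and the grip force at its end, in the units of the state.
- read_state(): the state, without advancing time (a new reading comes with each control period).
- get_image(name): name is "scene" or "side" or "wrist"; returns (picture, depth): 480x640x3 uint8, red, green, blue; 480x640 float32, m along the optical axis (not along the pixel's ray), 0 where there is no reading.
- camera_model(name): a dict with "fov_y" (degrees; the focal length in pixels is half the picture's height over the tangent of half this angle, whatever the lens; pixels are square), "cx", "cy" (the principal point, pixels), "xyz" and "attitude" of the camera in the world; the wrist camera has in their place "T_tool_cam" (4x4, takes a point from camera to tool coordinates, whose origin is the TCP and whose axes are the flange's). Camera axes: x right, y down, z forward; pixel columns grow to the right and rows downward; lengths in m; the calibration is good to about 2 mm. A picture is of the moment at which its call begins: read the wrist's pose just before it. camera_model takes no time and is no camera call.
- sign_off(): hands the job in; it is judged then, once.
The state is a dict: "time_s": time; "joint_pos": joint angles; "joint_vel": joint speeds; "joint_torque": joint torques, N m; "tcp_pos": TCP position; "eef_rot": TCP orientation; "force": force on the tool from outside, world axes, zero at the start; "wrist_torque": the same for the moment, N m; "grip_width": finger opening in m; "grip_force": force on a finger pad.
Only numpy, scipy, OpenCV 4.12 (cv2) and the standard library are available. Lean on these libraries where they do the work, as an engineer would, in place of code of your own. Each camera call takes 0.05 s, during which the arm holds its last target. There are 200 camera calls.

## Working session

There is one attempt and no reset: what is moved stays moved. The work goes in short steps, Python scripts to look and compute and a shell command to move; the robot and the scene stay as the last step left them, time stands still between calls to the robot, and variables do not carry over. Pictures are saved under pics/ and viewed, at most 14 in all, crops included, and the job is handed in when it is done.

```bash
mkdir -p pics; ls
cat > h.py <<'E'
import numpy as np, cv2
from station import *
from scipy.spatial.transform import Rotation as R
def cam(name,st=None):
    m=camera_model(name); f=240/np.tan(np.radians(m['fov_y'])/2)
    if name=='wrist':
        T=np.eye(4);T[:3,:3]=R.from_quat(st['eef_rot']).as_matrix();T[:3,3]=st['tcp_pos'];T=T@np.array(m['T_tool_cam'])
    else:
        T=np.eye(4);a=np.array(m['attitude']);T[:3,:3]=a if a.shape==(3,3) else R.from_quat(a).as_matrix();T[:3,3]=m['xyz']
    return m,f,T
def ray(name,uv,z,st=None):
    m,f,T=cam(name,st);uv=np.atleast_2d(uv).astype(float)
    d=np.c_[(uv[:,0]-m['cx'])/f,(uv[:,1]-m['cy'])/f,np.ones(len(uv))]@T[:3,:3].T
    return T[:3,3]+d*((z-T[2,3])/d[:,2])[:,None]
def cloud(name,depth,st=None):
    m,f,T=cam(name,st);v,u=np.mgrid[:480,:640]
    p=np.stack([(u-m['cx'])/f*depth,(v-m['cy'])/f*depth,depth],-1)
    return p@T[:3,:3].T+T[:3,3]
E
python3 - <<'E'
from h import *
for n in('scene','side','wrist'):
    print(n,camera_model(n))
    st=read_state();a,d=get_image(n);np.savez('pics/'+n,a=a,d=d);cv2.imwrite(f'pics/{n}0.png',a[:,:,::-1])
print(read_state())
E
```

```text
pics
scene {'fov_y': 47.11112554368331, 'cx': 328.1944513171077, 'cy': 235.26796770738338, 'xyz': array([ 1.48464714, -0.11132482,  0.90400828]), 'attitude': array([ 0.68378   ,  0.6025751 , -0.27985555, -0.30171019])}
side {'fov_y': 46.88336421471544, 'cx': 329.9275656291885, 'cy': 250.87030129113137, 'xyz': array([-0.23475324, -0.73156056,  0.72234365]), 'attitude': array([ 0.81295818, -0.33461851,  0.18753573, -0.43813218])}
wrist {'fov_y': 62.49479438098529, 'cx': 324.62664707103437, 'cy': 245.9201884034696, 'T_tool_cam': array([[ 2.40525799e-04, -9.68507998e-01, -2.48982327e-01,
         7.02633592e-02],
       [ 9.99999506e-01, -7.13311261e-06,  9.93782008e-04,
         2.26152145e-04],
       [-9.64261842e-04, -2.48982443e-01,  9.68507518e-01,
        -1.68808968e-01],
       [ 0.00000000e+00,  0.00000000e+00,  0.00000000e+00,
         1.00000000e+00]])}
{'time_s': 0.15, 'joint_pos': array([-2.10091155e-01,  1.58889149e-01,  1.59792964e+00, -2.36578372e-06,
        1.38618680e+00, -2.10088802e-01]), 'joint_vel': array([ 8.23652856e-04, -1.01377876e-03, -2.95056035e-03,  7.23885161e-05,
       -9.39326238e-04, -7.40560993e-04]), 'joint_torque': array([ 3.99315013e-04, -3.85916662e+01, -3.22434962e+01,  7.02334754e-02,
        3.51220253e-02, -9.48688057e-05]), 'tcp_pos': array([5.74524866e-01, 8.44929101e-05, 2.13860274e-01]), 'eef_rot': array([ 7.07107282e-01,  7.07105927e-01, -3.85358830e-04, -5.92109606e-04]), 'force': array([-0.3656793 ,  0.16783617,  1.02987492]), 'wrist_torque': array([ 0.09899884, -0.01202686,  0.05730417]), 'grip_force': 0.0, 'grip_width': 0.09174950702822475}
```

View pics/scene0.png

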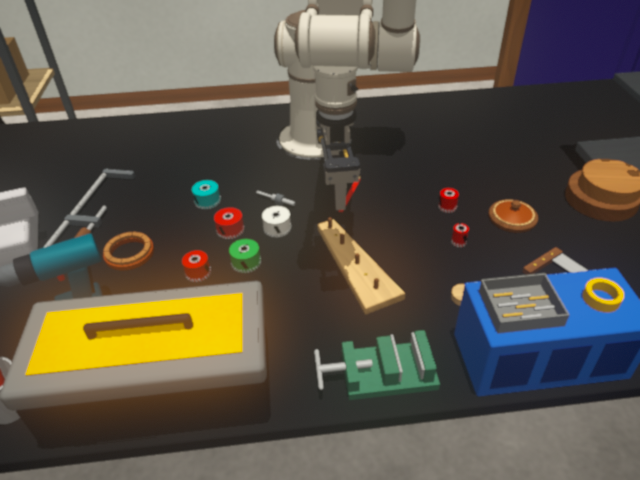

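View pics/side0.png

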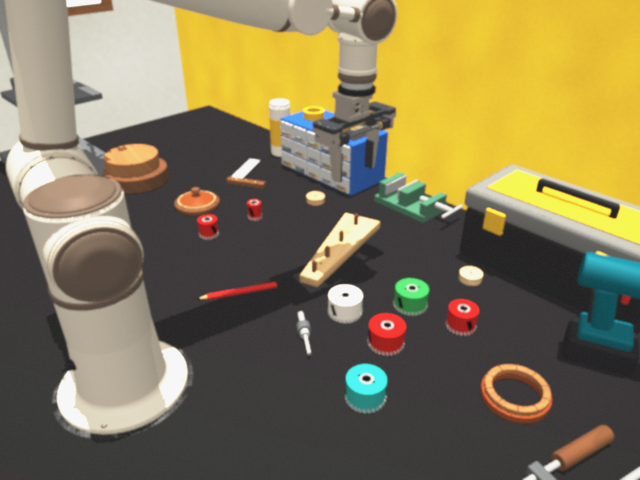

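```bash
cat > m.py <<'E'
from h import *
def go(n,a,d,st=None):
    P=cloud(n,d,st);h=cv2.cvtColor(a,cv2.COLOR_RGB2HSV)
    z=P[...,2];H,S,V=h[...,0],h[...,1],h[...,2]
    red=((H<6)|(H>174))&(S>150)&(V>80)&(z>.035)&(z<.06)&(d>0)&(P[...,0]>.2)
    k,l,s,c=cv2.connectedComponentsWithStats(red.astype(np.uint8))
    for i in range(1,k):
        if s[i,4]<40: continue
        q=P[(l==i)];zt=np.percentile(q[:,2],80);top=q[q[:,2]>zt-.004]
        (x,y),r=cv2.minEnclosingCircle(top[:,:2].astype(np.float32))
        print(n,'red',c[i].round(),s[i,4],'z',zt.round(4),'c',round(x,4),round(y,4),'r',round(r,4))
    wood=(H>10)&(H<28)&(S>60)&(V>110)&(z>.012)&(z<.028)&(P[...,0]>.3)
    k,l,s,c=cv2.connectedComponentsWithStats(wood.astype(np.uint8))
    i=1+np.argmax(s[1:,4]);q=P[l==i];print('rack',c[i],s[i,4],np.median(q[:,2]))
    hull=cv2.convexHull(q[:,:2].astype(np.float32));print(cv2.minAreaRect(hull))
    e=cv2.approxPolyDP(hull,.012,True)[:,0];print('poly',e.round(3).tolist())
    r=cv2.minAreaRect(hull);
    ins=np.array([cv2.pointPolygonTest(hull,(float(p[0]),float(p[1])),True) for p in P.reshape(-1,3)]).reshape(480,640)>-.01
    peg=ins&(z>.036)&(z<.06)
    k,l,s,c=cv2.connectedComponentsWithStats(peg.astype(np.uint8))
    for i in range(1,k):
        if s[i,4]>3:
            q=P[l==i];print('peg',c[i].round(),s[i,4],np.median(q,0).round(4),q[:,2].max().round(4))
if __name__=='__main__':
    for n in('scene','side'):
        f=np.load(f'pics/{n}.npz');go(n,f['a'],f['d'])
E
python3 m.py
```

```text
scene red [449. 195.] 145 z 0.0449 c 0.3962 0.3144 r 0.0255
scene red [228. 218.] 374 z 0.0445 c 0.4086 -0.2524 r 0.0363
scene red [461. 231.] 80 z 0.0449 c 0.5353 0.3013 r 0.019
scene red [195. 258.] 226 z 0.0449 c 0.5509 -0.3236 r 0.0287
rack [360.18604651 269.015625  ] 2752 0.018728186591818963
((0.572566032409668, 0.03797191381454468), (0.3014812171459198, 0.09657318890094757), 18.6710205078125)
poly [[0.7279999852180481, 0.04800000041723251], [0.6949999928474426, 0.12999999523162842], [0.421999990940094, 0.012000000104308128], [0.43799999356269836, -0.03099999949336052]]
peg [330. 220.] 24 [ 0.4583 -0.0029  0.0433] 0.0496
peg [342. 236.] 25 [0.52   0.0188 0.0423] 0.048
peg [357. 256.] 27 [0.5932 0.043  0.0432] 0.0517
peg [376. 281.] 28 [0.676  0.0715 0.0451] 0.0477
side red [253. 205.] 57 z 0.0443 c 0.5292 0.2995 r 0.0211
side red [206. 221.] 140 z 0.0448 c 0.3918 0.3098 r 0.0245
side red [462. 310.] 421 z 0.0459 c 0.5501 -0.3284 r 0.0307
side red [386. 327.] 696 z 0.0456 c 0.4058 -0.2541 r 0.0355
rack [517.16467958 389.21907601] 1342 0.02322770269530433
((0.4602847695350647, -0.49662232398986816), (0.10937385261058807, 0.10808676481246948), 14.344195365905762)
poly [[0.5170000195503235, -0.5], [0.5, -0.4580000042915344], [0.46000000834465027, -0.44200000166893005], [0.4189999997615814, -0.460999995470047], [0.4050000011920929, -0.4950000047683716], [0.4169999957084656, -0.531000018119812], [0.45899999141693115, -0.550000011920929], [0.49799999594688416, -0.5400000214576721]]
```

Run:
```python
from h import *; import m
f=np.load('pics/wrist.npz');st=dict(eef_rot=[.707107,.707106,-.000385,-.00059],tcp_pos=[.574525,.0000845,.21386])
m.go('wrist',f['a'],f['d'],st)
f=[np.load(f'pics/{n}.npz') for n in('scene','side')]
P=np.concatenate([cloud(n,g['d'])[g['d']>0] for n,g in zip(('scene','side'),f)])
u=np.array([.946,.324]);v=np.array([.324,-.946])
for n,c,r in(('35',(.532,.300),17.5),('46',(.394,.312),23),('57',(.5505,-.326),28.5),('68',(.407,-.253),34)):
    q=P[:,:2]-c;a=q@u;b=q@v
    k=(P[:,2]>.012)&(abs(a)<.022)&(abs(b)<.08)&(np.hypot(a,b)>r/1000+.006)
    print(n,'finger',k.sum(),b[k].min() if k.any() else 0,b[k].max() if k.any() else 0, np.sort(np.abs(b[k]))[:3])
    k=(P[:,2]>.085)&(abs(a)<.06)&(abs(b)<.12);print('  body',k.sum(),P[k].mean(0) if k.any() else '')
```

```text
wrist red [168. 451.] 1420 z 0.0438 c 0.4096 -0.2459 r 0.0309
rack [346.02485714 169.98159184] 24500 0.01867722920471654
((0.5692942142486572, 0.03717218339443207), (0.29857122898101807, 0.09651804715394974), 19.258045196533203)
poly [[0.7260000109672546, 0.041999999433755875], [0.6930000185966492, 0.13099999725818634], [0.421999990940094, 0.00800000037997961], [0.43700000643730164, -0.03099999949336052]]
peg [438. 142.] 192 [0.6683 0.0722 0.045 ] 0.0488
peg [339. 176.] 157 [0.587  0.0445 0.0452] 0.048
peg [256. 205.] 163 [0.516  0.0198 0.0451] 0.0482
peg [187. 229.] 168 [ 0.4547 -0.0013  0.0445] 0.0479
35 finger 0 0 0 []
  body 0 
46 finger 0 0 0 []
  body 0 
57 finger 42 -0.07998001490879737 -0.07752913711927993 [0.07752914 0.07756921 0.07775363]
  body 0 
68 finger 0 0 0 []
  body 0
```

View pics/wrist0.png

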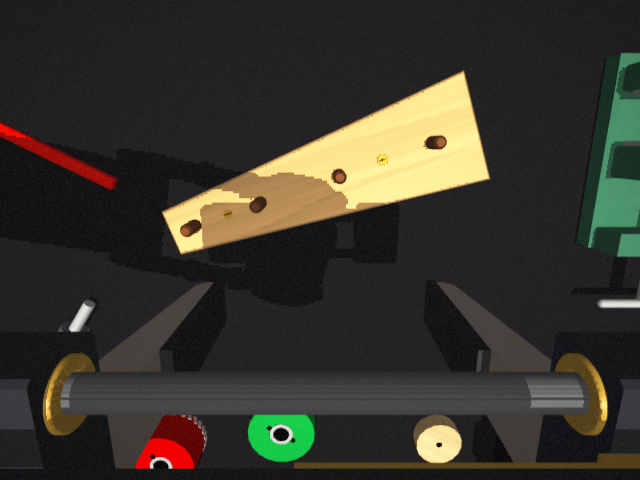

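```bash
python3 -m inch '[0.3,-0.0425,0.09,0,0,70.9,-1, 0.3,-0.0425,0.09,0,0,70.9,-1, 0.3,-0.0425,0.09,0,0,70.9,-1, 0.3,-0.0425,0.09,0,0,70.9,-1, 0.3,-0.0425,0.09,0,0,70.9,-1, 0.3,-0.0425,0.09,0,0,70.9,-1, 0.3,-0.0425,0.09,0,0,70.9,-1, 0.3,-0.0425,0.09,0,0,70.9,-1, 0.3,-0.0425,0.09,0,0,70.9,-1, 0.3,-0.0425,0.09,0,0,70.9,-1]'
cat > d.py <<'E'
# how far to go: python3 d.py x y z -> shift in tool axes; with picture check 'w'
import sys; from h import *
st=read_state();r=R.from_quat(st['eef_rot']);print('t',st['time_s'],'tcp',st['tcp_pos'].round(4),'xyz',r.as_matrix()[:,:2].round(3).tolist(),'j6',st['joint_pos'][5].round(2),'w',round(st['grip_width'],4))
for a in sys.argv[1:]:
    if a=='w':
        import m
        st=read_state();im,d=get_image('wrist')
        np.savez('pics/w',a=im,d=d);cv2.imwrite(f'pics/w{st["time_s"]:.2f}.png',im[:,:,::-1])
        try:m.go('wrist',im,d,st)
        except Exception as e:print(e)
    else:print(a,r.inv().apply(np.array(eval(a))-st['tcp_pos']).round(4))
E
python3 d.py w .532,.300,.012
```

```text
time_s: 1.4
tcp_pos: [0.5327, 0.2996, 0.1247]
eef_rot: [0.986, 0.166, 0.0, -0.0]
force: [-0.8, 0.4, -0.0]
grip_width: 0.0921
grip_force: 0.0
t 1.4 tcp [0.5327 0.2996 0.1247] xyz [[0.945, 0.328], [0.328, -0.945], [0.0, 0.0]] j6 1.55 w 0.0921
wrist red [319. 253.] 1141 z 0.044 c 0.53 0.303 r 0.0176
wrist red [245. 431.] 1053 z 0.0438 c 0.3923 0.3137 r 0.023
rack [ 80.35545024 261.2120601 ] 9917 0.0223073415125829
((0.45902809500694275, 0.464897096157074), (0.09291864931583405, 0.09341584146022797), 80.17475128173828)
poly [[0.5049999952316284, 0.4699999988079071], [0.48899999260902405, 0.5009999871253967], [0.4560000002384186, 0.5120000243186951], [0.4259999990463257, 0.5], [0.41200000047683716, 0.45899999141693115], [0.4309999942779541, 0.4269999861717224], [0.4690000116825104, 0.4189999997615814], [0.49799999594688416, 0.43799999356269836]]
peg [ 55. 276.] 1176 [0.4623 0.462  0.0484] 0.0519
.532,.300,.012 [-0.0005 -0.0006  0.1127]
```

```bash
python3 -m inch '[-0.0015,-0.004,0.03,0,0,0,-1, -0.0015,-0.004,0.06,0,0,0,-1, -0.0015,-0.004,0.09,0,0,0,-1, -0.0015,-0.004,0.113,0,0,0,-1, -0.0015,-0.004,0.113,0,0,0,-1, -0.0015,-0.004,0.113,0,0,0,1, -0.0015,-0.004,0.113,0,0,0,1, -0.0015,-0.004,0.113,0,0,0,1, -0.0015,-0.004,0.113,0,0,0,1, -0.0015,-0.004,0.113,0,0,0,1]'; python3 d.py .4536,-.0027,.12
```

```text
time_s: 2.7
tcp_pos: [0.5298, 0.3033, 0.0117]
eef_rot: [0.986, 0.166, 0.0, -0.0]
force: [-0.5, -1.3, -0.2]
grip_width: 0.0445
grip_force: 0.0
t 2.7 tcp [0.5298 0.3033 0.0117] xyz [[0.945, 0.327], [0.327, -0.945], [0.0, -0.0]] j6 1.56 w 0.0445
.4536,-.0027,.12 [-0.1721  0.2642 -0.1083]
```

```bash
python3 -m inch '[0,0,0,0,0,0,1, 0,0,0,0,0,0,1, 0,0,0,0,0,0,1, 0,0,0,0,0,0,1, 0,0,-0.02,0,0,0,1, 0,0,-0.05,0,0,0,1, 0,0,-0.08,0,0,0,1, 0,0,-0.108,0,0,0,1, 0,0,-0.108,0,0,0,1, 0,0,-0.108,0,0,0,1]'; python3 d.py w .4536,-.0027,.12
```

```text
time_s: 3.95
tcp_pos: [0.5292, 0.3031, 0.1189]
eef_rot: [0.986, 0.166, -0.001, 0.0]
force: [-0.4, -0.2, -1.7]
grip_width: 0.0348
grip_force: 30.0
t 3.95 tcp [0.5292 0.3031 0.1189] xyz [[0.945, 0.327], [0.327, -0.945], [-0.001, -0.0]] j6 1.56 w 0.0348
wrist red [267. 433.] 623 z 0.0439 c 0.3889 0.3024 r 0.0194
rack [ 81.34533488 260.5966899 ] 10332 0.022345341020387488
((0.45910850167274475, 0.46478036046028137), (0.09287293255329132, 0.09329957515001297), 3.3128557205200195)
poly [[0.5, 0.44200000166893005], [0.5049999952316284, 0.4729999899864197], [0.4790000021457672, 0.5080000162124634], [0.4189999997615814, 0.492000013589859], [0.4129999876022339, 0.4569999873638153], [0.4350000023841858, 0.42500001192092896], [0.4749999940395355, 0.42100000381469727]]
peg [ 55. 276.] 1231 [0.4622 0.4621 0.0485] 0.0516
.4536,-.0027,.12 [-0.1715  0.2642 -0.0009]
```

```bash
python3 -m inch '[-0.035,0.053,0,0,0,0,1, -0.07,0.107,0,0,0,0,1, -0.105,0.16,0,0,0,0,1, -0.14,0.213,0,0,0,0,1, -0.16,0.247,0,0,0,0,1, -0.1715,0.2642,0,0,0,0,1, -0.1715,0.2642,0,0,0,0,1, -0.1715,0.2642,0,0,0,0,1, -0.1715,0.2642,0,0,0,0,1, -0.1715,0.2642,0,0,0,0,1]'; python3 d.py w .4536,-.0027,.034; ls pics
```

```text
time_s: 5.25
tcp_pos: [0.4542, -0.0018, 0.1195]
eef_rot: [0.986, 0.167, -0.0, -0.0]
force: [0.5, -0.2, -1.8]
grip_width: 0.0351
grip_force: 30.0
t 5.25 tcp [ 0.4542 -0.0018  0.1195] xyz [[0.945, 0.328], [0.328, -0.945], [-0.0, -0.0]] j6 0.96 w 0.0351
wrist red [616. 445.] 1369 z 0.0438 c 0.395 -0.2508 r 0.0269
rack [326.32822914 117.48768244] 23706 0.01857795122371339
((0.5183566212654114, 0.019628893584012985), (0.17629845440387726, 0.07645692676305771), 19.177566528320312)
poly [[0.6140000224113464, 0.013000000268220901], [0.5889999866485596, 0.08500000089406967], [0.4300000071525574, 0.012000000104308128], [0.44200000166893005, -0.029999999329447746]]
peg [327.  15.] 458 [0.5859 0.0432 0.045 ] 0.0487
peg [326. 155.] 301 [0.5151 0.0188 0.0452] 0.0486
peg [326. 254.] 168 [ 0.4567 -0.0016  0.0439] 0.0482
.4536,-.0027,.034 [-0.0008  0.0007  0.0855]
scene.npz
scene0.png
side.npz
side0.png
w.npz
w1.40.png
w3.95.png
w5.25.png
wrist.npz
wrist0.png
```

```bash
python3 -m inch '[-0.001,0.001,0.02,0,0,0,1, -0.001,0.001,0.04,0,0,0,1, -0.001,0.001,0.06,0,0,0,1, -0.001,0.001,0.075,0,0,0,1, -0.001,0.001,0.082,0,0,0,1, -0.001,0.001,0.085,0,0,0,1, -0.001,0.001,0.087,0,0,0,1, -0.001,0.001,0.088,0,0,0,1, -0.001,0.001,0.088,0,0,0,1, -0.001,0.001,0.088,0,0,0,1]'
```

```text
time_s: 6.55
tcp_pos: [0.4537, -0.0038, 0.0318]
eef_rot: [0.986, 0.166, 0.0, 0.0]
force: [0.8, 0.6, -1.0]
grip_width: 0.0352
grip_force: 30.0
```

```bash
python3 -m inch '[0,0,0,0,0,0,0.1, 0,0,0,0,0,0,0, 0,0,0,0,0,0,0, 0,0,0,0,0,0,0, 0,0,-0.02,0,0,0,-0.2, 0,0,-0.04,0,0,0,-0.5, 0,0,-0.06,0,0,0,-1, 0,0,-0.085,0,0,0,-1, 0,0,-0.085,0,0,0,-1, 0,0,-0.085,0,0,0,-1]'; python3 d.py w .3923,.3137,.11
```

```text
time_s: 7.8
tcp_pos: [0.453, -0.0037, 0.1157]
eef_rot: [0.986, 0.166, -0.001, -0.0]
force: [-0.4, 0.6, -0.2]
grip_width: 0.092
grip_force: 0.0
t 7.8 tcp [ 0.453  -0.0037  0.1157] xyz [[0.945, 0.327], [0.327, -0.945], [-0.001, -0.001]] j6 0.96 w 0.092
wrist red [342. 239.] 130 z 0.057 c 0.4686 -0.0078 r 0.0077
wrist red [310. 239.] 129 z 0.0574 c 0.4633 0.0077 r 0.0089
rack [323.98229774 109.48921407] 22483 0.01858638713007832
((0.5142272710800171, 0.017723001539707184), (0.17955148220062256, 0.07593607157468796), 19.316547393798828)
poly [[0.6110000014305115, 0.012000000104308128], [0.5860000252723694, 0.08299999684095383], [0.421999990940094, 0.008999999612569809], [0.4359999895095825, -0.03099999949336052]]
peg [324.  11.] 433 [0.5854 0.0429 0.0451] 0.0486
peg [324. 152.] 313 [0.5152 0.0186 0.0455] 0.0481
peg [325. 237.] 434 [0.4691 0.003  0.0502] 0.06
.3923,.3137,.11 [ 0.0465 -0.3197  0.0058]
```

View pics/w7.80.png

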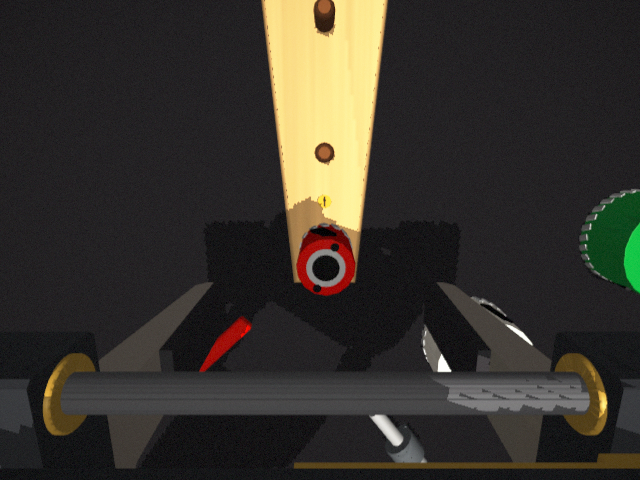

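Run:
```python
from h import *
f=np.load('pics/w.npz');st=read_state();P=cloud('wrist',f['d'],st);a=f['a'].astype(int)
k=(P[...,2]>.055)&(P[...,2]<.08)&(a[...,0]>1.8*a[...,1])&(P[...,0]<.5)
q=P[k];print(k.sum(),np.percentile(q[:,2],[50,95,99]));q=q[q[:,2]>.061];print(cv2.minEnclosingCircle(q[:,:2].astype(np.float32)))
```

```text
1512 [0.06316425 0.06424974 0.06460237]
((0.4534893035888672, -0.0033940558787435293), 0.017495116218924522)
```

```bash
python3 -m inch '[0.008,-0.055,0,0,0,0,-1, 0.0165,-0.11,0,0,0,0,-1, 0.025,-0.165,0,0,0,0,-1, 0.033,-0.22,0,0,0,0,-1, 0.04,-0.275,0,0,0,0,-1, 0.0465,-0.32,0,0,0,0,-1, 0.0465,-0.32,0.005,0,0,0,-1, 0.0465,-0.32,0.005,0,0,0,-1, 0.0465,-0.32,0.005,0,0,0,-1, 0.0465,-0.32,0.005,0,0,0,-1]'; python3 d.py w
```

```text
time_s: 9.1
tcp_pos: [0.3932, 0.3129, 0.1116]
eef_rot: [0.986, 0.165, -0.0, 0.0]
force: [-0.7, -0.2, 1.0]
grip_width: 0.0922
grip_force: 0.0
t 9.1 tcp [0.3932 0.3129 0.1116] xyz [[0.946, 0.326], [0.326, -0.946], [-0.0, 0.0]] j6 1.67 w 0.0922
wrist red [323. 258.] 2948 z 0.044 c 0.3928 0.3137 r 0.0231
rack [129.12889035  73.46106369] 15230 0.022671152606538625
((0.4567122757434845, 0.46397241950035095), (0.08751514554023743, 0.09399665892124176), 19.001636505126953)
poly [[0.5049999952316284, 0.4560000002384186], [0.46799999475479126, 0.5120000243186951], [0.4300000071525574, 0.5019999742507935], [0.4129999876022339, 0.47099998593330383], [0.4490000009536743, 0.4189999997615814], [0.4830000102519989, 0.42500001192092896]]
peg [105.  67.] 1820 [0.4595 0.4617 0.0487] 0.0522
```

```bash
python3 -m inch '[0,-0.001,0.04,0,0,0,-1, 0,-0.001,0.08,0,0,0,-0.6, 0,-0.001,0.1,0,0,0,-0.4, 0,-0.001,0.1,0,0,0,1, 0,-0.001,0.1,0,0,0,1, 0,-0.001,0.1,0,0,0,1, 0,-0.001,0.1,0,0,0,1, 0,-0.001,0.1,0,0,0,1, 0,-0.001,0.1,0,0,0,1, 0,-0.001,0.1,0,0,0,1]'; python3 d.py .5148,.0183,.12
```

```text
time_s: 10.4
tcp_pos: [0.3937, 0.3152, 0.013]
eef_rot: [0.986, 0.166, 0.001, -0.0]
force: [0.8, -1.4, 7.0]
grip_width: 0.045
grip_force: 30.0
t 10.4 tcp [0.3937 0.3152 0.013 ] xyz [[0.945, 0.327], [0.327, -0.945], [0.003, 0.0]] j6 1.67 w 0.045
.5148,.0183,.12 [ 0.0175  0.3202 -0.1069]
```

```bash
python3 -m inch '[0,0,-0.02,0,0,0,1, 0,0,-0.05,0,0,0,1, 0,0,-0.08,0,0,0,1, 0.003,0.05,-0.107,0,0,0,1, 0.006,0.107,-0.107,0,0,0,1, 0.009,0.165,-0.107,0,0,0,1, 0.012,0.22,-0.107,0,0,0,1, 0.015,0.275,-0.107,0,0,0,1, 0.0175,0.32,-0.107,0,0,0,1, 0.0175,0.32,-0.107,0,0,0,1]'; python3 d.py w .5148,.0183,.033
```

```text
time_s: 11.65
tcp_pos: [0.5145, 0.0156, 0.1187]
eef_rot: [0.986, 0.164, 0.0, 0.0]
force: [0.2, 1.1, -1.2]
grip_width: 0.0454
grip_force: 30.0
t 11.65 tcp [0.5145 0.0156 0.1187] xyz [[0.946, 0.323], [0.323, -0.946], [0.0, 0.001]] j6 1.04 w 0.0454
wrist red [634. 460.] 50 z 0.0428 c 0.4389 -0.2556 r 0.0035
rack [320.31323902 115.04789555] 28416 0.018632288913393996
((0.577575147151947, 0.040790341794490814), (0.17603549361228943, 0.0878218486905098), 18.80201530456543)
poly [[0.675000011920929, 0.02800000086426735], [0.6470000147819519, 0.11100000143051147], [0.4860000014305115, 0.03799999877810478], [0.5109999775886536, -0.013000000268220901]]
peg [320. 131.] 322 [0.5873 0.0436 0.0455] 0.0481
peg [321. 247.] 86 [0.5198 0.0204 0.0426] 0.0469
.5148,.0183,.033 [ 0.0012 -0.0025  0.0857]
```

```bash
python3 -m inch '[0.001,-0.001,0.02,0,0,0,1, 0.001,-0.002,0.04,0,0,0,1, 0.001,-0.002,0.06,0,0,0,1, 0.001,-0.002,0.075,0,0,0,1, 0.001,-0.002,0.081,0,0,0,1, 0.001,-0.002,0.084,0,0,0,1, 0.001,-0.002,0.086,0,0,0,1, 0.001,-0.002,0.086,0,0,0,1, 0.001,-0.002,0.086,0,0,0,1, 0.001,-0.002,0.086,0,0,0,1]'
```

```text
time_s: 12.95
tcp_pos: [0.5144, 0.0202, 0.0331]
eef_rot: [0.986, 0.166, 0.0, 0.0]
force: [0.1, -0.3, 1.4]
grip_width: 0.045
grip_force: 30.0
```

```bash
python3 -m inch '[0,0,0,0,0,0,-0.1, 0,0,0,0,0,0,-0.2, 0,0,0,0,0,0,-0.2, 0,0,0,0,0,0,-0.2, 0,0,-0.02,0,0,0,-0.3, 0,0,-0.04,0,0,0,-0.5, 0,0,-0.06,0,0,0,-1, 0,0,-0.08,0,0,0,-1, 0,0,-0.08,0,0,0,-1, 0,0,-0.08,0,0,0,-1]'
cat > k.py <<'E'
from h import *
st=read_state();a,d=get_image('wrist');P=cloud('wrist',d,st);a=a.astype(int)
k=((P[...,2]>.061)&(P[...,2]<.08)&(a[...,0]>1.8*a[...,1])).astype(np.uint8)
n,l,s,c=cv2.connectedComponentsWithStats(k)
for i in range(1,n):
    if s[i,4]>100:
        q=P[l==i];print(s[i,4],cv2.minEnclosingCircle(q[:,:2].astype(np.float32)),np.percentile(q[:,2],[10,50,90]))
E
python3 k.py; python3 d.py .5505,-.326,.11
```

```text
time_s: 14.2
tcp_pos: [0.5134, 0.0204, 0.1117]
eef_rot: [0.986, 0.166, -0.001, -0.0]
force: [-0.7, 0.0, -0.9]
grip_width: 0.0917
grip_force: 0.0
3384 ((0.5127813816070557, 0.019668862223625183), 0.023276621475815773) [0.06270423 0.06355341 0.06440789]
729 ((0.4555203914642334, -0.0028387107886373997), 0.017406068742275238) [0.06229279 0.06345265 0.06428366]
t 14.25 tcp [0.5132 0.0205 0.1114] xyz [[0.945, 0.327], [0.327, -0.945], [-0.002, -0.001]] j6 1.04 w 0.0918
.5505,-.326,.11 [-0.0781  0.3396  0.0012]
```

```bash
python3 -m inch '[-0.013,0.056,0,0,0,0,-1, -0.026,0.112,0,0,0,0,-1, -0.039,0.168,0,0,0,0,-1, -0.052,0.224,0,0,0,0,-1, -0.065,0.28,0,0,0,0,-1, -0.0785,0.339,0,0,0,0,-1, -0.0785,0.339,0,0,0,0,-1, -0.0785,0.339,0,0,0,0,-1, -0.0785,0.339,0,0,0,0,-1, -0.0785,0.339,0,0,0,0,-1]'; python3 d.py w
```

```text
time_s: 15.5
tcp_pos: [0.5509, -0.3243, 0.1126]
eef_rot: [0.986, 0.167, -0.0, -0.0]
force: [0.0, 0.1, 0.3]
grip_width: 0.092
grip_force: 0.0
t 15.5 tcp [ 0.5509 -0.3243  0.1126] xyz [[0.944, 0.329], [0.329, -0.944], [-0.0, -0.0]] j6 0.51 w 0.092
wrist red [323. 258.] 5079 z 0.0441 c 0.55 -0.3236 r 0.0286
wrist red [178. 436.] 1695 z 0.0439 c 0.3945 -0.2655 r 0.0284
rack [433.75739645 439.85059172] 676 0.02166600063723642
((0.43226349353790283, -0.458588570356369), (0.059465453028678894, 0.02466334030032158), 43.0442008972168)
poly [[0.4560000002384186, -0.4399999976158142], [0.41499999165534973, -0.45899999141693115], [0.4180000126361847, -0.4869999885559082]]
```

```bash
python3 -m inch '[-0.001,-0.001,0.04,0,0,0,-1, -0.001,-0.001,0.08,0,0,0,-1, -0.001,-0.001,0.1,0,0,0,-0.8, -0.001,-0.001,0.1,0,0,0,-0.5, -0.001,-0.001,0.1,0,0,0,1, -0.001,-0.001,0.1,0,0,0,1, -0.001,-0.001,0.1,0,0,0,1, -0.001,-0.001,0.1,0,0,0,1, -0.001,-0.001,0.1,0,0,0,1, -0.001,-0.001,0.1,0,0,0,1]'; python3 d.py .5868,.0435,.12
```

```text
time_s: 16.8
tcp_pos: [0.5506, -0.3259, 0.0146]
eef_rot: [0.986, 0.166, 0.001, 0.001]
force: [-0.7, 1.4, 7.2]
grip_width: 0.0558
grip_force: 30.0
t 16.8 tcp [ 0.5506 -0.3259  0.0146] xyz [[0.945, 0.327], [0.327, -0.945], [0.002, 0.002]] j6 0.51 w 0.0558
.5868,.0435,.12 [ 0.1552 -0.337  -0.106 ]
```

```bash
python3 -m inch '[0,0,-0.02,0,0,0,1, 0,0,-0.05,0,0,0,1, 0,0,-0.08,0,0,0,1, 0.024,-0.052,-0.107,0,0,0,1, 0.05,-0.107,-0.107,0,0,0,1, 0.075,-0.162,-0.107,0,0,0,1, 0.1,-0.217,-0.107,0,0,0,1, 0.125,-0.272,-0.107,0,0,0,1, 0.15,-0.325,-0.107,0,0,0,1, 0.1555,-0.337,-0.107,0,0,0,1]'; python3 d.py w .5868,.0435,.0346
```

```text
time_s: 18.05
tcp_pos: [0.5859, 0.0475, 0.1205]
eef_rot: [0.986, 0.168, 0.0, -0.0]
force: [-0.7, 0.0, -1.6]
grip_width: 0.0557
grip_force: 30.0
t 18.05 tcp [0.5859 0.0475 0.1205] xyz [[0.944, 0.331], [0.331, -0.944], [0.001, -0.0]] j6 1.11 w 0.0557
wrist red [331. 432.] 787 z 0.0565 c 0.4569 -0.0024 r 0.0171
rack [332.30498427 139.24457618] 24798 0.018590133838084777
((0.6411600708961487, 0.06211099028587341), (0.14570081233978271, 0.09719430655241013), 19.187030792236328)
poly [[0.7260000109672546, 0.03999999910593033], [0.6940000057220459, 0.13199999928474426], [0.5699999928474426, 0.07500000298023224], [0.5839999914169312, 0.004999999888241291]]
peg [333. 115.] 333 [0.6698 0.0723 0.0453] 0.0481
.5868,.0435,.0346 [-0.0006  0.0041  0.0859]
```

```bash
python3 -m inch '[0,0.001,0.01,0,0,0,1, 0,0.001,0.035,0,0,0,1, 0,0.001,0.06,0,0,0,1, 0,0.001,0.075,0,0,0,1, 0,0.001,0.081,0,0,0,1, 0,0.001,0.083,0,0,0,1, 0,0.001,0.084,0,0,0,1, 0,0.001,0.085,0,0,0,1, 0,0.001,0.085,0,0,0,1, 0,0.001,0.085,0,0,0,1]'
```

```text
time_s: 19.35
tcp_pos: [0.5866, 0.0433, 0.0348]
eef_rot: [0.986, 0.166, 0.0, 0.0]
force: [0.6, 0.7, -3.2]
grip_width: 0.0558
grip_force: 30.0
```

```bash
python3 -m inch '[0,0,0.001,0,0,0,1, 0,0,0.0015,0,0,0,1, 0,0,0.0015,0,0,0,-0.3, 0,0,0.0015,0,0,0,-0.4, 0,0,0.001,0,0,0,-0.4, 0,0,-0.02,0,0,0,-0.5, 0,0,-0.04,0,0,0,-0.7, 0,0,-0.06,0,0,0,-1, 0,0,-0.08,0,0,0,-1, 0,0,-0.08,0,0,0,-1]'; python3 k.py; python3 d.py .407,-.253,.11
```

```text
time_s: 20.6
tcp_pos: [0.5881, 0.0431, 0.1171]
eef_rot: [0.986, 0.166, 0.002, 0.001]
force: [-0.2, 1.0, -0.1]
grip_width: 0.0916
grip_force: 0.0
5632 ((0.5866174101829529, 0.04351263493299484), 0.028745705261826515) [0.06273812 0.06357488 0.06440126]
868 ((0.5228304862976074, 0.023500686511397362), 0.0200980082154274) [0.06235017 0.06340433 0.06421911]
484 ((0.4585522413253784, -0.0018849638290703297), 0.016384905204176903) [0.06187782 0.06320176 0.06412321]
t 20.65 tcp [0.5871 0.0432 0.1156] xyz [[0.945, 0.327], [0.327, -0.945], [0.002, 0.001]] j6 1.11 w 0.0922
.407,-.253,.11 [-0.2671  0.221   0.0053]
```

Three are seated. Now the 68.

```bash
python3 -m inch '[-0.044,0.037,0,0,0,0,-1, -0.09,0.075,0,0,0,0,-1, -0.135,0.112,0,0,0,0,-1, -0.18,0.149,0,0,0,0,-1, -0.225,0.186,0,0,0,0,-1, -0.267,0.221,0,0,0,0,-1, -0.267,0.221,0,0,0,0,-1, -0.267,0.221,0,0,0,0,-1, -0.267,0.221,0,0,0,0,-1, -0.267,0.221,0,0,0,0,-1]'; python3 d.py w
```

```text
time_s: 21.9
tcp_pos: [0.407, -0.2518, 0.1144]
eef_rot: [0.986, 0.167, -0.0, -0.0]
force: [0.5, -0.2, -0.6]
grip_width: 0.0921
grip_force: 0.0
t 21.9 tcp [ 0.407  -0.2518  0.1144] xyz [[0.944, 0.329], [0.329, -0.944], [-0.0, -0.0]] j6 0.43 w 0.0921
wrist red [324. 258.] 7550 z 0.0441 c 0.4055 -0.2514 r 0.0341
rack [614.23292469 283.72212493] 1713 0.02236860636153759
((0.4509817361831665, -0.45185282826423645), (0.07328183948993683, 0.025041500106453896), 22.235000610351562)
poly [[0.48899999260902405, -0.4480000138282776], [0.44600000977516174, -0.4399999976158142], [0.4189999997615814, -0.45500001311302185], [0.421999990940094, -0.47699999809265137]]
```

```bash
python3 -m inch '[-0.001,-0.001,0.03,0,0,0,-1, -0.001,-0.001,0.06,0,0,0,-1, -0.001,-0.001,0.09,0,0,0,-1, -0.001,-0.001,0.101,0,0,0,-1, -0.001,-0.001,0.101,0,0,0,1, -0.001,-0.001,0.101,0,0,0,1, -0.001,-0.001,0.101,0,0,0,1, -0.001,-0.001,0.101,0,0,0,1, -0.001,-0.001,0.101,0,0,0,1, -0.001,-0.001,0.101,0,0,0,1]'; python3 d.py .6698,.0725,.12
```

```text
time_s: 23.2
tcp_pos: [0.406, -0.2529, 0.0148]
eef_rot: [0.986, 0.166, 0.001, 0.001]
force: [-0.2, 1.8, 7.3]
grip_width: 0.068
grip_force: 30.0
t 23.2 tcp [ 0.406  -0.2529  0.0148] xyz [[0.945, 0.327], [0.327, -0.945], [0.001, 0.002]] j6 0.43 w 0.068
.6698,.0725,.12 [ 0.3559 -0.221  -0.1052]
```

```bash
python3 -m inch '[0,0,-0.02,0,0,0,1, 0,0,-0.055,0,0,0,1, 0,0,-0.09,0,0,0,1, 0.05,-0.031,-0.107,0,0,0,1, 0.1,-0.062,-0.107,0,0,0,1, 0.15,-0.093,-0.107,0,0,0,1, 0.2,-0.124,-0.107,0,0,0,1, 0.25,-0.155,-0.107,0,0,0,1, 0.3,-0.186,-0.107,0,0,0,1, 0.34,-0.211,-0.107,0,0,0,1]'; python3 d.py .6698,.0725,.12
```

```text
time_s: 24.45
tcp_pos: [0.6581, 0.0604, 0.1199]
eef_rot: [0.986, 0.166, -0.0, -0.0]
force: [1.0, -0.6, -2.7]
grip_width: 0.0681
grip_force: 30.0
t 24.45 tcp [0.6581 0.0604 0.1199] xyz [[0.945, 0.328], [0.328, -0.945], [-0.001, -0.0]] j6 1.15 w 0.0681
.6698,.0725,.12 [ 0.0151 -0.0076 -0.0001]
```

```bash
python3 -m inch '[0.016,-0.0095,0,0,0,0,1, 0.016,-0.0095,0.01,0,0,0,1, 0.016,-0.0095,0.035,0,0,0,1, 0.016,-0.0095,0.06,0,0,0,1, 0.016,-0.0095,0.074,0,0,0,1, 0.016,-0.0095,0.08,0,0,0,1, 0.016,-0.0095,0.083,0,0,0,1, 0.016,-0.0095,0.0845,0,0,0,1, 0.016,-0.0095,0.0855,0,0,0,1, 0.016,-0.0095,0.0855,0,0,0,1]'
```

```text
time_s: 25.7
tcp_pos: [0.6697, 0.0726, 0.0355]
eef_rot: [0.986, 0.166, 0.0, 0.0]
force: [0.7, 0.7, -3.2]
grip_width: 0.0682
grip_force: 30.0
```

```bash
python3 -m inch '[0,0,0.001,0,0,0,1, 0,0,0.002,0,0,0,1, 0,0,0.002,0,0,0,1, 0,0,0.002,0,0,0,-0.7, 0,0,0.002,0,0,0,-0.8, 0,0,0.001,0,0,0,-0.8, 0,0,-0.02,0,0,0,-0.8, 0,0,-0.05,0,0,0,-1, 0,0,-0.08,0,0,0,-1, 0,0,-0.11,0,0,0,-1]'
python3 -m inch '[-0.05,0,-0.05,0,0,0,-1, -0.1,0,-0.1,0,0,0,-1, -0.1,0,-0.1,0,0,0,-1, -0.1,0,-0.1,0,0,0,-1, -0.1,0,-0.1,0,0,0,-1, -0.1,0,-0.1,0,0,0,-1, -0.1,0,-0.1,0,0,0,-1, -0.1,0,-0.1,0,0,0,-1, -0.1,0,-0.1,0,0,0,-1, -0.1,0,-0.1,0,0,0,-1]'; python3 k.py; python3 d.py w >/dev/null; mv pics/w2[6-9]*.png pics/final.png
```

```text
time_s: 26.95
tcp_pos: [0.67, 0.0726, 0.148]
eef_rot: [0.986, 0.166, 0.001, 0.0]
force: [0.2, 0.1, -0.2]
grip_width: 0.0919
grip_force: 0.0
time_s: 28.2
tcp_pos: [0.575, 0.0398, 0.2451]
eef_rot: [0.986, 0.166, -0.0, -0.0]
force: [0.2, 0.4, 0.6]
grip_width: 0.0918
grip_force: 0.0
4496 ((0.6692764163017273, 0.07285159826278687), 0.03383835777640343) [0.0626661  0.06361522 0.06462378]
2496 ((0.5868948698043823, 0.04397672787308693), 0.02842509187757969) [0.06252907 0.06349751 0.06444697]
1251 ((0.5133428573608398, 0.02013125643134117), 0.02291850559413433) [0.0624276  0.06336749 0.06431518]
467 ((0.454201340675354, -0.0035357666201889515), 0.01797480136156082) [0.0623424  0.06340288 0.06424673]
```

View pics/final.png

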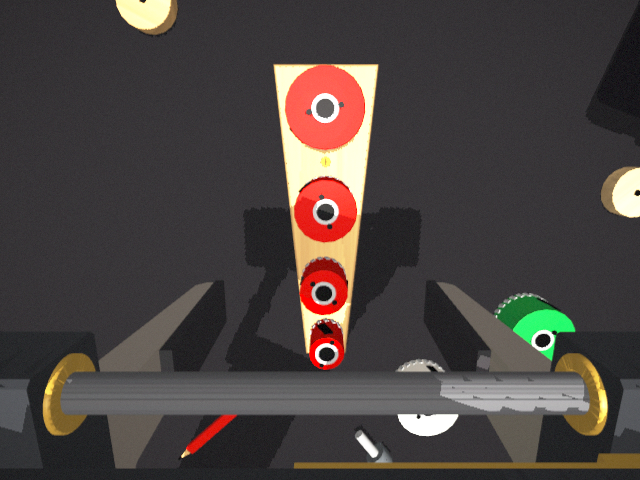

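The picture shows all four saws in order along the rack, at (326,353), (324,292), (325,211) and (325,108). All four tops are level at plank height plus 45 mm.

```bash
python3 -c "from station import *; print(sign_off())"
```

```text
the job is handed in; nothing more can be done
None
```

All four hole saws now stand upright over their pegs in size order, released and measured flat on the plank; the lid was never approached, and the job was handed in at about 28 s with no verdict returned.

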